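# Put a catch cup under the purge needle

### The job

The purge station needs a catch cup before the valve is purged. Take the open cup from beside the two lidded jars, set it upright in the middle of the round pad on the pulled-out carrier and let go of it; then slide the carrier fully home, so that the cup stands right under the needle. Do not tip the cup, leave the jars where they stand, and do not touch the valve or its thin needle.

Things in the scene. Friction and masses are not known exactly. Their poses are not given: they have to be found in the camera images.
- purge_cup: the open mixing cup, a plain tapered beaker: 52 mm wide at the foot, 68 mm at the rim, 50 mm high, thin wall (about 2 mm), empty, about 50 g; origin at the centre of its underside, z up out of the mouth. About 62 mm wide at 30 mm above the foot. It stands upright on the worktop (z = 0) among the two lidded jars
- blue_lid_jar: round screw jar with its lid on, 62 mm across and 62 mm high; origin at the centre of its underside; to be left alone
- grey_lid_jar: round screw jar with its lid on, 54 mm across and 48 mm high; origin at the centre of its underside; to be left alone
- purge_station: fixed base plate of the purge station, 360 x 130 x 12 mm, with two guide rails along its x axis, a low stop between the rails at the front (top at 24 mm) and a 30 mm square post at the rear (270 mm high, 162 mm behind the origin); origin at the centre of the base's underside, on the worktop. Its x axis points from the handle end towards the post; its -x end faces the robot
- cup_carrier (a joint): travel of the cup carrier along the rails, m: 0 = fully home under the needle (against its stop), 0.14 = fully pulled out towards the station's -x; it stays where it is left and takes about 2 N to push
- carrier_pad (a point): centre of the carrier's round black rubber pad (82 mm across), on its upper face, 39 mm above the worktop; moves with the carrier; axes as the station's. The carrier plate is 115 x 100 mm; its front lip (4 mm thick, 61 mm in front of the pad's centre) rises 17 mm above the pad
- carrier_handle (a point): middle of the carrier's handle: a horizontal round steel bar 70 mm long along the station's y, about 10 mm thick, 100 mm in front of the pad's centre, 35 mm in front of the lip and 48 mm above the worktop
- purge_valve: the fixed dispensing valve with its thin vertical needle; origin at the needle's lower tip, 112 mm above the worktop, straight above the pad's centre when the carrier is home (23 mm above the rim of a cup on the pad). The valve (30 mm thick) and its 44 mm clamp hang above the needle up to 260 mm, on an arm from the post
Not all that is in view belongs to the job. What is shaped like the purge_cup but red or yellow is not meant.

How it is judged:
By the outcome, as a careful person would: the job done as asked, in the order asked, and still so for the second after the job is handed in, with the robot touching nothing.
It also fails if it takes over 58 s, if anything falls off the work surface, if the arm or the gripper's body presses on something with over 40 N, if the wrist force passes 120 N, or if a joint passes its speed limit or range.

### The arm

A 6-joint arm with a two-finger parallel gripper is mounted at the origin on a cart in front of the work surface, level with it; the furniture and walls round the work are solid. World frame = base frame: x ahead of the robot, y to its left, z up, the work surface at z = 0. Lengths are in m, angles in rad, forces in N, time in s.
With the tool pointing down it reaches from about 0.35 to 0.975 m from the base axis. Payload 4.9 kg.
Tool frame: the origin (TCP) lies on the centre line of the jaws, within the pads' length; the fingertips stand 14 mm ahead of it and the grasp point (between the pads) lies 5 mm behind it; x points along the fingers, z is the direction in which the jaws open and shut, and the axes are right-handed (so a half turn about x gives the same grasp; the last joint's range is limited). The gripper opens to 85 mm and grips with 20 to 120 N. Pads are 22 mm wide; open, the fingers measure 114 mm over their backs; the gripper's body (76 mm by 85 mm) begins 54 mm behind the grasp point. The pads swing forward as they close: fully open they stand 13 mm farther back than shut.
Start: joints at [-1.427, 0.053, 1.613, -0, 1.476, -0.119], TCP at [0.162, -0.604, 0.245] pointing down, gripper open.
Joint ranges: [-3.01, 3.01], [-1.01, 2.22], [0.06, 2.58], [-1.02, 4.17], [0.09, 2.62], [-3.14, 3.14]. Speed limits (rad/s): [2.57, 2.57, 3.14, 3.14, 3.14, 3.14].

### API

Orientations are given as a rotation vector (axis times angle).
In Python, from station import ctrl gives the robot as it stands.
- The arm moves only by the tool move_arm, never from a script. Its argument "increments" is a list that holds one entry, the list of rows, each a list of 4 numbers: the shift along the tool's x, y, z in units of 25 cm (1.0 is 25 cm), then the turn about the tool's x in units of 90 degrees (1.0 is 90 degrees). A call has 1 to 20 rows; each row shifts and turns the commanded pose from where the row before left it, along the tool's axes as they then stand; what a row does not reach is not made up. A row lasts 1/12 s, in which the tool goes at most 41.7 mm and 7.16 degrees, less where a joint would pass 70% of its speed; a pose out of reach is approached as far as the arm can. A call with a number of a shift or a turn outside -1 to 1 is refused whole. A call with a gripper value outside its range is refused whole. "gripper" is the closure, from 0 (fully open) to 1 (shut), set as the call begins (left out, the last holds). The fingers move at their own pace and stop on an object; "squeeze" is the grip in N (left out, the last holds). Time passes only in rows, so rows that do not move let the fingers close. It gives the time, the measured TCP pose, the force and the opening at its end, in the units of the state.
- ctrl.get_obs(): the state, without advancing time (a new reading comes with each control period).
- ctrl.get_image(name): name is "scene" or "top"; returns a dict with "pixels" (480x640x3 uint8, red, green, blue), "depth" (480x640 float32, m along the optical axis (not along the pixel's ray), 0 where there is no reading), "K" (3x3 intrinsics, pixels), "extrinsics" (4x4, takes a point from camera to world coordinates). Camera axes: x right, y up, looking along -z (the intrinsics and any distortion apply to the point x, -y, -z); pixel columns grow to the right and rows downward; lengths in m; the calibration is good to about 2 mm. A picture is of the moment at which its call begins.
- ctrl.finish_job(): hands the job in, once; it reports no verdict.
Trained networks look in the newest picture that a camera, given by its name, has taken for a name from the list of things; names that differ only in an ending like _2 or _b are one class to them, and where a whole thing is asked for, a point or a joint stands for the part that bears it (a point fixed in the world has none). Each returns a list of dicts, best first, with "score" (0 to 1); they miss things now and then, are a little off and sometimes report something else, mostly with a low value. They report only what shows in the picture. A call takes as long as a camera call. They do not tell look-alikes from the thing itself.
- ctrl.trace(camera, target): "region" (480x640 bool, what is visible of it) and "pixel" ([row, column] in pixels, amid what is visible of it).
The state is a dict: "t": time; "q": joint angles; "dq": joint speeds; "effort": joint torques, N m; "tool_pos": TCP position; "tool_rot": TCP orientation; "contact_force": force on the tool from outside, world axes, zero at the start; "wrist_torque": the same for the moment, N m; "opening": finger opening in m.
Only numpy, scipy, OpenCV 4.12 (cv2) and the standard library are available. Lean on these libraries where they do the work, as an engineer would, in place of code of your own. Each camera call takes 0.05 s, during which the arm holds its last target. There are 200 camera calls.

## Working session

There is one attempt and no reset: what is moved stays moved. The work goes in short steps, Python scripts to look and compute and a tool call to move; the robot and the scene stay as the last step left them, time stands still between calls to the robot, and variables do not carry over. Pictures are saved under pics/ and viewed, about 8 in all and at most 12, crops included, and the job is handed in when it is done.

Besides the shell and the picture viewer there is one more tool, called after "Request:" as a command line: name --argument value ..., lists and objects as JSON in quotes. move_arm: Moves the arm, as the interface text tells. Shifts and turns lie within -1 to 1; 1 stands for 25 cm of shift or 90 degrees of turn. Its arguments: {"type":"object","properties":{"increments":{"type":"array","items":{"type":"array","items":{"type":"array","items":{"type":"number","minimum":-1,"maximum":1}}}},"gripper":{"type":"number"},"squeeze":{"type":"number"}},"required":["increments"]}

```bash
mkdir -p pics; cat > h.py <<'E'
import numpy as np, cv2
from station import ctrl
def world(im,mask):
    r,c=np.nonzero(mask&(im['depth']>0)); d=im['depth'][r,c]; K=im['K']
    p=np.stack([(c-K[0,2])/K[0,0]*d,-(r-K[1,2])/K[1,1]*d,-d,np.ones_like(d)])
    return (im['extrinsics']@p)[:3].T
def save(im,n,crop=None,s=1):
    a=im['pixels'][...,::-1]
    if crop: a=a[crop[0]:crop[1],crop[2]:crop[3]]
    cv2.imwrite('pics/'+n,cv2.resize(a,None,fx=s,fy=s,interpolation=cv2.INTER_CUBIC))
E
python3 - <<'E'
from h import *
np.set_printoptions(precision=4,suppress=True)
o=ctrl.get_obs(); print(o['t'],o['tool_pos'],o['tool_rot'],o['opening'])
for cam in('scene','top'):
    im=ctrl.get_image(cam); save(im,cam+'0.png')
    for n in('purge_cup','blue_lid_jar','grey_lid_jar','purge_station','carrier_pad','carrier_handle','purge_valve'):
        for d in ctrl.trace(cam,n)[:4]:
            w=world(im,d['region'])
            print(cam,n,round(d['score'],2),np.array(d['pixel']),w.shape[0],np.median(w,0) if len(w) else '',np.percentile(w,[2,98],axis=0).ravel() if len(w) else '')
E
```

```text
0.0 [ 0.1623 -0.6029  0.244 ] [ 1.0149  1.3236 -1.0125] 0.08543143814572335
scene purge_cup 0.86 [243.8 385.1] 596 [ 0.4629 -0.1177  0.0311] [ 0.4312 -0.1447  0.0006  0.492  -0.0813  0.0546]
scene purge_cup 0.68 [279.4 363.9] 676 [0.4397 0.0131 0.0304] [ 0.4089 -0.012   0.0017  0.4753  0.0539  0.054 ]
scene purge_cup 0.68 [356.3 290.9] 864 [0.4344 0.3247 0.0602] [0.4136 0.289  0.0089 0.4673 0.3447 0.0665]
scene purge_cup 0.63 [187.6 306. ] 201 [ 0.7648 -0.1801  0.0403] [ 0.7211 -0.1897  0.0144  0.7854 -0.1492  0.0545]
scene blue_lid_jar 0.71 [357.1 291. ] 906 [0.435  0.3237 0.0597] [0.4136 0.2839 0.0033 0.4687 0.3447 0.0665]
scene grey_lid_jar 0.61 [312.1 327.9] 560 [0.4482 0.1778 0.0462] [0.4276 0.1357 0.0026 0.4928 0.1956 0.0529]
scene purge_station 0.73 [183.6 367.4] 5088 [ 0.6475 -0.3012  0.0341] [ 0.4259 -0.3631  0.0074  0.771  -0.2388  0.2625]
scene purge_station 0.25 [199.2 400.8] 1161 [ 0.511  -0.2916  0.0393] [ 0.4282 -0.3493  0.02    0.5787 -0.2505  0.0576]
scene carrier_pad 0.59 [200.2 403.8] 1239 [ 0.508  -0.2953  0.0391] [ 0.428  -0.3567  0.0116  0.5804 -0.2505  0.0576]

[... 660 characters left out ...]
4727 0.3395 0.0659]
top grey_lid_jar 0.82 [288.1 261.7] 354 [0.4553 0.1655 0.0474] [0.4323 0.142  0.0216 0.4785 0.191  0.0521]
top purge_station 0.58 [225.3 446.4] 7726 [ 0.6282 -0.3052  0.0247] [ 0.4294 -0.372   0.0057  0.7746 -0.2422  0.2751]
top carrier_pad 0.77 [263.1 439.2] 1904 [ 0.5191 -0.3014  0.0379] [ 0.4333 -0.3527  0.0227  0.5806 -0.2543  0.0561]
top carrier_handle 0.78 [263.3 444.4] 1936 [ 0.517  -0.3023  0.0381] [ 0.4309 -0.3526  0.029   0.5806 -0.2549  0.0561]
top purge_valve 0.61 [176.1 463.1] 1164 [ 0.7063 -0.3117  0.2082] [ 0.6494 -0.4168  0.0011  0.7976 -0.2911  0.2868]
top purge_valve 0.2 [290.9 205.2] 553 [0.445  0.3083 0.0611] [0.4175 0.2837 0.0078 0.4728 0.3406 0.0659]
```

View pics/scene0.png

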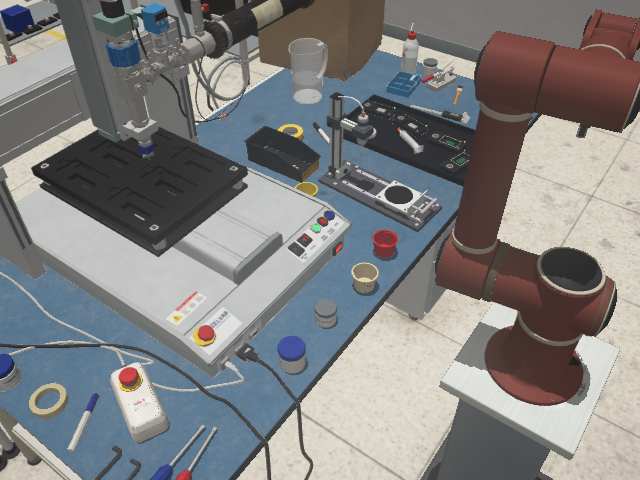

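```bash
python3 - <<'E'
from h import *
im=ctrl.get_image('top'); save(im,'top1.png',(120,345,170,510),2.3)
E
```

```text
(no output)
```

View pics/top1.png

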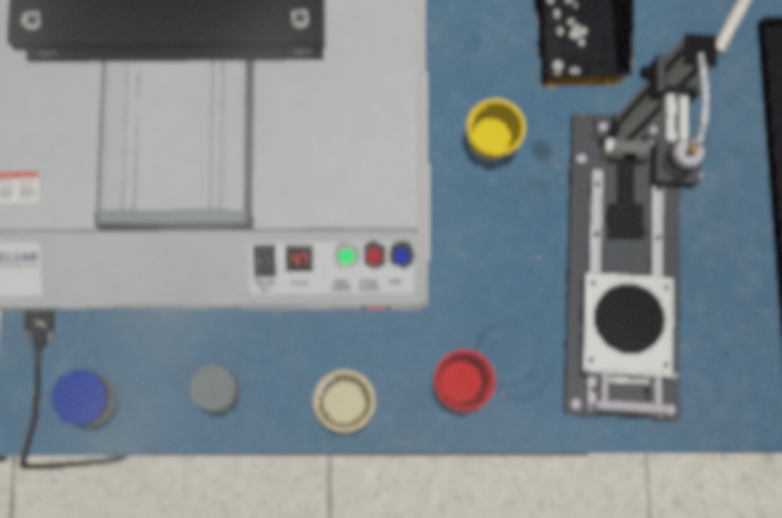

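The cup candidates in the scene picture are red (385,244), yellow (306,187) and beige (364,279). The beige one, at about (345,400) in the enlarged crop, is the one meant: it is open, it stands next to the grey and blue lidded jars, and it is neither red nor yellow. The carrier is pulled out, with its pad at about (630,318) in the crop.

```bash
python3 - <<'E'
from h import *
from scipy.spatial.transform import Rotation as R
np.set_printoptions(precision=4,suppress=True)
def circ(p):
    A=np.c_[2*p[:,:2],np.ones(len(p))]; s=np.linalg.lstsq(A,(p[:,:2]**2).sum(1),rcond=None)[0]
    return s[:2],np.sqrt(s[2]+s[0]**2+s[1]**2)
o=ctrl.get_obs(); print(R.from_rotvec(o['tool_rot']).as_matrix())
for cam in('top','scene'):
    im=ctrl.get_image(cam)
    w=np.full((480,640,3),np.nan); m=im['depth']>0; w[m]=world(im,np.ones_like(m))
    px=im['pixels'].astype(int); g=px.sum(2)
    with np.errstate(all='ignore'):
        near=lambda x,y,r:np.hypot(w[...,0]-x,w[...,1]-y)<r
        rim=near(.441,.021,.042)&(w[...,2]>.044); e,r=cv2.minEnclosingCircle(w[rim][:,:2].astype(np.float32)); print(cam,'rim',circ(w[rim]),e,r,w[rim][:,2].max(),rim.sum())
        pad=near(.518,-.302,.052)&(g<150)&(abs(w[...,2]-.039)<.006); e,r=cv2.minEnclosingCircle(w[pad][:,:2].astype(np.float32)); print('pad',w[pad].mean(0),e,r,pad.sum())
        pl=near(.518,-.302,.09)&(w[...,2]>.033)&(w[...,2]<.062); print('plate',cv2.minAreaRect(w[pl][:,:2].astype(np.float32)*1000))
        st=near(.6,-.302,.22)&(w[...,2]>.005)&(w[...,2]<.062)&(abs(w[...,1]+.302)<.1); print('station',cv2.minAreaRect(w[st][:,:2].astype(np.float32)*1000))
        h=near(.42,-.30,.06)&(w[...,2]>.042)&(w[...,0]<.44);print('handle',w[h].mean(0),np.percentile(w[h],[2,98],axis=0) if h.any() else '')
        v=near(.66,-.302,.04)&(w[...,2]>.1);print('valve',np.percentile(w[v],[2,50,98],axis=0))
        mc=(w[...,2]>.03)&(w[...,2]<.2)&(w[...,1]>-.1)&(w[...,1]<.1)&(w[...,0]>.5);print('machine',np.percentile(w[mc],[1,99],axis=0))
E
```

```text
[[ 0.      0.9657  0.2598]
 [-0.0001  0.2598 -0.9657]
 [-1.     -0.      0.0001]]
top rim (array([0.4405, 0.02  ]), np.float64(0.031282162014040174)) (0.44062885642051697, 0.02035907655954361) 0.0337570421397686 0.05400703126818507 151
pad [ 0.5328 -0.3053  0.039 ] (0.5310066342353821, -0.3041057288646698) 0.035487350076436996 510
plate ((505.8001403808594, -302.65875244140625), (101.4261703491211, 155.20223999023438), 86.45979309082031)
station ((601.0435791015625, -302.011474609375), (437.24359130859375, 199.72964477539062), 0.02501099742949009)
handle [ 0.4334 -0.2984  0.0523] [[ 0.4282 -0.3346  0.0458]
 [ 0.4385 -0.2595  0.0572]]
valve [[ 0.6488 -0.3318  0.1905]
 [ 0.6662 -0.3074  0.2105]
 [ 0.6963 -0.2913  0.2839]]
machine [[ 0.544  -0.0898  0.0864]
 [ 1.2135  0.0977  0.1832]]
scene rim (array([0.4384, 0.0223]), np.float64(0.031243583681465886)) (0.4397043287754059, 0.020686175674200058) 0.036748383194208145 0.056072146435130366 178
pad [nan nan nan] (0.0, 0.0) 0.0 0
plate ((506.8690185546875, -299.8138427734375), (110.23845672607422, 153.35858154296875), 83.52129364013672)
station ((600.614990234375, -302.01849365234375), (438.38134765625, 199.9254608154297), 0.018830744549632072)
handle [ 0.4308 -0.2936  0.0533] [[ 0.4249 -0.3326  0.0468]
 [ 0.4389 -0.2562  0.0611]]
valve [[ 0.6454 -0.328   0.1389]
 [ 0.6648 -0.303   0.2087]
 [ 0.6931 -0.2875  0.2813]]
machine [[ 0.5395 -0.0915  0.0377]
 [ 1.2683  0.0964  0.195 ]]<stdin>:15: RuntimeWarning: Mean of empty slice.
```

```bash
cat >> h.py <<'E'
def ray(im,r,c,z):
    K=im['K'];E=im['extrinsics'];d=E[:3,:3]@np.array([(c-K[0,2])/K[0,0],-(r-K[1,2])/K[1,1],-1]);o=E[:3,3]
    return o+d*(z-o[2])/d[2]
E
python3 - <<'E'
from h import *
np.set_printoptions(precision=4,suppress=True)
for cam,(r0,r1,c0,c1) in dict(top=(238,280,424,464),scene=(180,210,383,415)).items():
    im=ctrl.get_image(cam); g=cv2.cvtColor(im['pixels'],cv2.COLOR_RGB2GRAY)[r0:r1,c0:c1]
    t,b=cv2.threshold(g,0,255,cv2.THRESH_BINARY_INV|cv2.THRESH_OTSU)
    cs=cv2.findContours(b,cv2.RETR_LIST,cv2.CHAIN_APPROX_NONE)[0]
    for k in sorted(cs,key=cv2.contourArea)[-3:]:
        if len(k)<5: continue
        e=cv2.fitEllipse(cv2.convexHull(k)); c,r=e[0][0]+c0,e[0][1]+r0
        P=np.array([ray(im,a[0][1]+r0,a[0][0]+c0,.039)[:2] for a in k],np.float32)
        print(cam,t,(r,c),e[1],ray(im,r,c,.039),cv2.minEnclosingCircle(P))
    # rails/station edges: bright plate corners
    w=world(im,np.ones((480,640),bool)); p=w[(abs(w[:,2]-.012)<.005)&(abs(w[:,0]-.6)<.25)&(abs(w[:,1]+.302)<.08)]
    for lo in(.45,.5,.55,.6,.65,.7):
        q=p[(p[:,0]>lo)&(p[:,0]<lo+.05)]; print(lo,np.percentile(q[:,1],[3,97]) if len(q)>5 else len(q))
E
```

```text
Traceback (most recent call last):
cv2.error: OpenCV(4.12.0) /io/opencv/modules/imgproc/src/shapedescr.cpp:361: error: (-201:Incorrect size of input array) There should be at least 5 points to fit the ellipse in function 'fitEllipseNoDirect'
```

```bash
python3 - <<'E'
from h import *
np.set_printoptions(precision=4,suppress=True)
for cam,(r0,r1,c0,c1) in dict(top=(238,280,424,464),scene=(178,212,380,418)).items():
    im=ctrl.get_image(cam); g=cv2.cvtColor(im['pixels'],cv2.COLOR_RGB2GRAY)[r0:r1,c0:c1]
    t,b=cv2.threshold(g,0,255,cv2.THRESH_BINARY_INV|cv2.THRESH_OTSU)
    cs=cv2.findContours(b,cv2.RETR_LIST,cv2.CHAIN_APPROX_NONE)[0]
    for k in sorted(cs,key=cv2.contourArea)[-3:]:
        h=cv2.convexHull(k)
        if len(h)<6: continue
        e=cv2.fitEllipse(h); c,r=e[0][0]+c0,e[0][1]+r0
        P=np.array([ray(im,a[0][1]+r0,a[0][0]+c0,.039)[:2] for a in k],np.float32)
        print(cam,t,(r,c),e[1],ray(im,r,c,.039),cv2.minEnclosingCircle(P))
    w=world(im,np.ones((480,640),bool)); p=w[(abs(w[:,2]-.012)<.005)&(abs(w[:,0]-.6)<.25)&(abs(w[:,1]+.302)<.08)]
    for lo in(.45,.5,.55,.6,.65,.7):
        q=p[(p[:,0]>lo)&(p[:,0]<lo+.05)]; print(lo,np.percentile(q[:,1],[3,97]) if len(q)>5 else len(q))
E
```

```text
top 120.0 (258.0649013519287, 443.1849880218506) (28.731019973754883, 30.126401901245117) [ 0.5319 -0.3042  0.039 ] ((0.5323284268379211, -0.3041391968727112), 0.03908262774348259)
0.45 [-0.3639 -0.2365]
0.5 [-0.368  -0.2384]
0.55 [-0.3705 -0.2432]
0.6 [-0.3736 -0.2479]
0.65 [-0.3758 -0.2504]
0.7 [-0.3424 -0.2527]
scene 150.0 (185.70145845413208, 426.9161148071289) (12.201326370239258, 95.83238983154297) [ 0.4825 -0.3869  0.039 ] ((0.5557889938354492, -0.35209548473358154), 0.05950671806931496)
scene 150.0 (194.41944694519043, 398.2762641906738) (18.605087280273438, 28.422161102294922) [ 0.5305 -0.3036  0.039 ] ((0.5311678647994995, -0.3046843707561493), 0.04266155883669853)
0.45 [-0.358  -0.2308]
0.5 [-0.2658 -0.2326]
0.55 [-0.3431 -0.2324]
0.6 [-0.3701 -0.242 ]
0.65 [-0.3743 -0.2439]
0.7 [-0.3762 -0.2428]
```

Request:
move_arm --increments '[[[0, 0, 0, 0.052], [0, 0, 0, 0.052], [0, 0, 0, 0.052], [0, 0, 0, 0.051], [0, 0, 0, 0]]]' --gripper 0 --squeeze 25

```text
t: 1.52
tool_pos: [0.1624, -0.6035, 0.2453]
tool_rot: [1.256, 1.178, -1.256]
contact_force: [0.6, 0.7, -0.6]
opening: 0.0857
```

```bash
cat >> h.py <<'E'
from scipy.spatial.transform import Rotation as R
def to(p):
    o=ctrl.get_obs(); M=R.from_rotvec(o['tool_rot']).as_matrix()
    d=M.T@(np.array(p)-o['tool_pos']); np.set_printoptions(precision=4,suppress=True)
    print('t',o['t'],'pos',o['tool_pos'],'F',o['contact_force'],'open',o['opening'],'\nunits',d/.25,'y',M[:,1],'z',M[:,2])
E
python3 -c "
from h import *
to([.4402,.0205,.15])"
```

```text
t 1.5167 pos [ 0.1624 -0.6035  0.2453] F [ 0.5646  0.7431 -0.6007] open 0.08568918099774868 
units [ 0.3812  0.9503 -2.5617] y [ 0.998  -0.0636  0.    ] z [-0.0636 -0.998  -0.    ]
```

Request:
move_arm --increments '[[[0, 0.08, -0.06, 0], [0, 0.13, -0.13, 0], [0, 0.14, -0.14, 0], [0, 0.14, -0.14, 0], [0, 0.14, -0.14, 0], [0, 0.14, -0.14, 0], [0, 0.1, -0.14, 0], [0, 0.08, -0.14, 0], [0, 0, -0.14, 0], [0, 0, -0.14, 0], [0, 0, -0.14, 0], [0, 0, -0.14, 0], [0, 0, -0.14, 0], [0, 0, -0.14, 0], [0.04, 0, -0.14, 0], [0.06, 0, -0.14, 0], [0.08, 0, -0.14, 0], [0.08, 0, -0.14, 0], [0.08, 0, -0.13, 0], [0.04, 0, 0, 0]]]'

```text
t: 3.18
tool_pos: [0.4102, 0.0005, 0.1477]
tool_rot: [1.249, 1.187, -1.25]
contact_force: [0.9, -1.0, -0.3]
opening: 0.0854
```

```bash
python3 -c "
from h import *
to([.4402,.0205,.026])
im=ctrl.get_image('scene');save(im,'s2.png',(200,350,270,470),4)"
```

```text
t 3.1833 pos [0.4102 0.0005 0.1477] F [ 0.9467 -0.9519 -0.3244] open 0.0854065842289627 
units [ 0.4868  0.1172 -0.0852] y [ 0.9985 -0.0539 -0.0031] z [-0.0539 -0.9985 -0.0026]
```

View pics/s2.png

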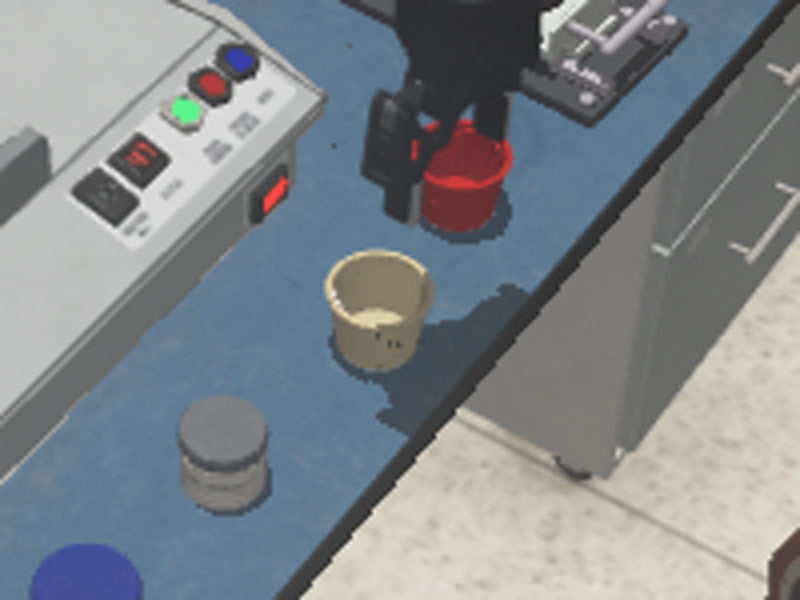

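The beige cup stands clear at about (380,310) in this crop. The gripper is still to its right, above the red cup. I'll let the arm settle, then centre it.

Request:
move_arm --increments '[[[0, 0, 0, 0], [0, 0, 0, 0], [0, 0, 0, 0]]]'

```text
t: 3.48
tool_pos: [0.4127, -0.0053, 0.1518]
tool_rot: [1.257, 1.176, -1.254]
contact_force: [-0.2, 0.7, 0.6]
opening: 0.0853
```

```bash
python3 -c "
from h import *
to([.4402,.0205,.026])"
```

```text
t 3.4833 pos [ 0.4127 -0.0053  0.1518] F [-0.1735  0.6995  0.5907] open 0.0852622211780789 
units [ 0.5036  0.1019 -0.1104] y [ 0.998  -0.0636  0.0025] z [-0.0636 -0.998   0.0005]
```

Request:
move_arm --increments '[[[0, 0.05, -0.055, 0], [0, 0.052, -0.055, 0], [0, 0, 0, 0], [0.06, 0, 0, 0], [0.06, 0, 0, 0], [0.06, 0, 0, 0], [0, 0, 0, 0], [0, 0, 0, 0], [0, 0, 0, 0]]]'

```text
t: 4.23
tool_pos: [0.4396, 0.0209, 0.1067]
tool_rot: [1.256, 1.177, -1.254]
contact_force: [0.2, 0.5, 1.3]
opening: 0.0853
```

```bash
python3 -c "
from h import *
to([.4402,.0205,.026])"
```

```text
t 4.2333 pos [0.4396 0.0209 0.1067] F [0.181  0.4964 1.2637] open 0.08531650637282572 
units [0.3227 0.0017 0.0014] y [ 0.998  -0.0633  0.0019] z [-0.0633 -0.998   0.0002]
```

Request:
move_arm --increments '[[[0.03, 0.002, 0.001, 0], [0.04, 0, 0, 0], [0.04, 0, 0, 0], [0.04, 0, 0, 0], [0.04, 0, 0, 0], [0.04, 0, 0, 0], [0.04, 0, 0, 0], [0.03, 0, 0, 0], [0.02, 0, 0, 0], [0, 0, 0, 0], [0, 0, 0, 0], [0, 0, 0, 0]]]'

```text
t: 5.23
tool_pos: [0.4399, 0.0213, 0.0258]
tool_rot: [1.255, 1.178, -1.254]
contact_force: [-0.0, -0.5, 0.2]
opening: 0.0854
```

```bash
python3 -c "
from h import *
to([.4402,.0205,.026])
im=ctrl.get_image('scene');save(im,'s3.png',(220,320,310,430),5)"
```

```text
t 5.2333 pos [0.4399 0.0213 0.0258] F [-0.0308 -0.5306  0.2244] open 0.08539458837338447 
units [-0.0009  0.0015  0.0033] y [ 0.9981 -0.0623  0.0009] z [-0.0623 -0.9981  0.0001]
```

View pics/s3.png

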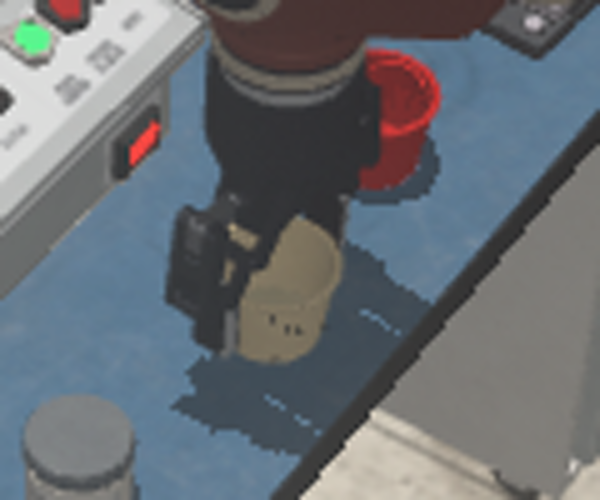

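The open jaws straddle the cup, which is at about (285,300), and neither the red cup nor the machine is touched. I'll close on it now.

Request:
move_arm --increments '[[[0, 0, 0, 0], [0, 0, 0, 0], [0, 0, 0, 0], [0, 0, 0, 0], [0, 0, 0, 0], [0, 0, 0, 0], [0, 0, 0, 0], [0, 0, 0, 0], [0, 0, 0, 0], [0, 0, 0, 0], [0, 0, 0, 0], [0, 0, 0, 0]]]' --gripper 1 --squeeze 25

```text
t: 6.28
tool_pos: [0.44, 0.0213, 0.0264]
tool_rot: [1.255, 1.178, -1.254]
contact_force: [-2.5, -0.2, 6.2]
opening: 0.0655
```

Request:
move_arm --increments '[[[-0.01, 0, 0, 0], [-0.02, 0, 0, 0], [-0.03, 0, 0, 0], [-0.04, 0, 0, 0], [-0.05, 0, 0, 0], [-0.06, 0, 0, 0], [-0.06, 0, 0, 0], [-0.06, 0, 0, 0], [-0.06, 0, 0, 0], [-0.05, 0, 0, 0], [-0.03, 0, 0, 0], [0, 0, 0, 0], [0, 0, 0, 0], [0, 0, 0, 0]]]'

```text
t: 7.45
tool_pos: [0.4388, 0.0215, 0.1421]
tool_rot: [1.255, 1.18, -1.256]
contact_force: [0.7, 0.1, -0.2]
opening: 0.0658
```

```bash
python3 -c "
from h import *
to([.5315,-.304,.15])
im=ctrl.get_image('scene');save(im,'s4.png',(180,320,290,450),4)"
```

```text
t 7.45 pos [0.4388 0.0215 0.1421] F [ 0.678   0.0921 -0.1527] open 0.06575384510104232 
units [-0.0324  0.4511  1.2762] y [ 0.9981 -0.0624 -0.0012] z [-0.0624 -0.9981 -0.0001]
```

View pics/s4.png

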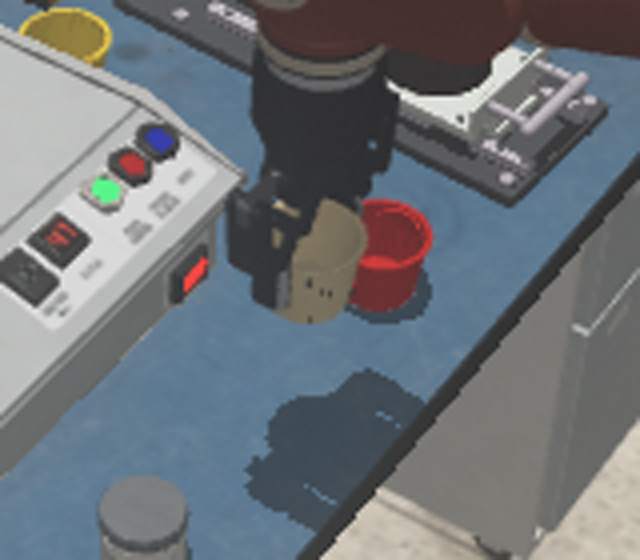

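The cup is held upright at about (320,260) with its underside well above the red rim. I'll carry it over to the pad.

Request:
move_arm --increments '[[[-0.01, 0, 0.02, 0], [-0.01, 0, 0.05, 0], [-0.01, 0, 0.08, 0], [0, 0, 0.08, 0], [0, 0, 0.08, 0], [0, 0, 0.08, 0], [0, 0, 0.08, 0], [0, 0, 0.08, 0], [0, 0.02, 0.08, 0], [0, 0.04, 0.08, 0], [0, 0.05, 0.08, 0], [0, 0.05, 0.08, 0], [0, 0.05, 0.08, 0], [0, 0.05, 0.08, 0], [0, 0.05, 0.08, 0], [0, 0.05, 0.08, 0], [0, 0.04, 0.08, 0], [0, 0.03, 0.06, 0], [0, 0.02, 0.03, 0], [0, 0, 0, 0]]]'

```text
t: 9.17
tool_pos: [0.5305, -0.3264, 0.1496]
tool_rot: [1.256, 1.179, -1.256]
contact_force: [-0.6, -0.5, -0.1]
opening: 0.0658
```

Request:
move_arm --increments '[[[0, 0, 0, 0], [0, 0, 0, 0], [0, 0, 0, 0], [0, 0, 0, 0]]]'

```text
t: 9.5
tool_pos: [0.5302, -0.3241, 0.1503]
tool_rot: [1.254, 1.18, -1.254]
contact_force: [-0.6, -0.5, -1.2]
opening: 0.0656
```

```bash
python3 -c "
from h import *
to([.5315,-.304,.0655])"
```

```text
t 9.5 pos [ 0.5302 -0.3241  0.1503] F [-0.5792 -0.5474 -1.2159] open 0.06559931865134812 
units [ 0.3392  0.0002 -0.0805] y [ 0.9981 -0.0615 -0.0002] z [-0.0615 -0.9981 -0.0002]
```

Request:
move_arm --increments '[[[0, 0, -0.03, 0], [0, 0, -0.04, 0], [0, 0, -0.01, 0], [0.03, 0, 0, 0], [0.05, 0, 0, 0], [0.06, 0, 0, 0], [0.06, 0, 0, 0], [0.05, 0, 0, 0], [0.03, 0, 0, 0], [0.01, 0, 0, 0], [0, 0, 0, 0], [0, 0, 0, 0], [0, 0, 0, 0]]]'

```text
t: 10.58
tool_pos: [0.5324, -0.3055, 0.0789]
tool_rot: [1.255, 1.177, -1.254]
contact_force: [0.4, 0.2, -0.0]
opening: 0.066
```

```bash
python3 -c "
from h import *
to([.5315,-.304,.0655])
im=ctrl.get_image('scene');save(im,'s5.png',(140,240,330,450),5)"
```

```text
t 10.5833 pos [ 0.5324 -0.3055  0.0789] F [ 0.3639  0.1589 -0.0394] open 0.06604257636658484 
units [ 0.0535 -0.0039 -0.0058] y [ 0.9981 -0.0624  0.0016] z [-0.0624 -0.9981  0.0011]
```

View pics/s5.png

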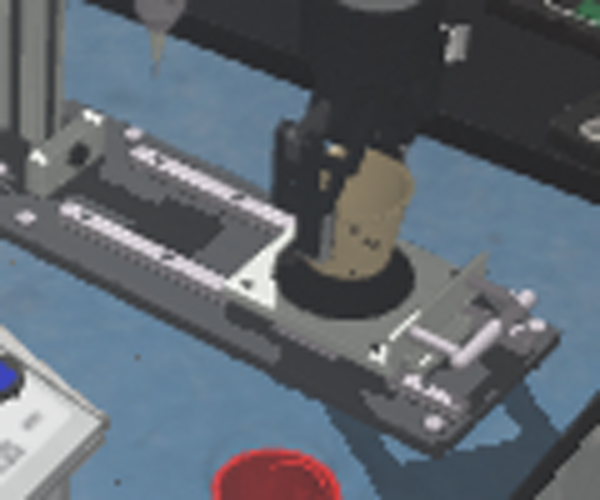

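The cup hovers just above the pad, whose ellipse is centred at about (343,280). I'll lower it in small steps and watch the force.

Request:
move_arm --increments '[[[0.01, -0.002, -0.004, 0], [0.01, -0.002, -0.002, 0], [0.01, 0, 0, 0], [0.01, 0, 0, 0], [0.006, 0, 0, 0], [0, 0, 0, 0], [0, 0, 0, 0], [0, 0, 0, 0]]]'

```text
t: 11.3
tool_pos: [0.5308, -0.3035, 0.0663]
tool_rot: [1.255, 1.179, -1.255]
contact_force: [0.2, -0.5, -1.7]
opening: 0.0653
```

```bash
python3 -c "
from h import *
to([.5315,-.304,.0655])"
```

```text
t 11.3 pos [ 0.5308 -0.3035  0.0663] F [ 0.192  -0.4946 -1.6573] open 0.06529900437593829 
units [0.0033 0.0027 0.0019] y [ 0.9981 -0.0623 -0.    ] z [-0.0623 -0.9981  0.    ]
```

Request:
move_arm --increments '[[[0.003, 0.001, 0, 0], [0, 0, 0, 0], [0, 0, 0, 0]]]'

```text
t: 11.55
tool_pos: [0.531, -0.3034, 0.0655]
tool_rot: [1.255, 1.179, -1.255]
contact_force: [0.8, -0.2, -0.4]
opening: 0.0659
```

Request:
move_arm --increments '[[[0.003, 0, 0, 0], [0, 0, 0, 0], [0, 0, 0, 0]]]'

```text
t: 11.8
tool_pos: [0.5313, -0.3035, 0.0654]
tool_rot: [1.255, 1.179, -1.255]
contact_force: [-1.0, 2.0, 4.3]
opening: 0.0653
```

Force of 4.3 N: the cup is seated. Releasing.

Request:
move_arm --increments '[[[0, 0, 0, 0], [0, 0, 0, 0], [0, 0, 0, 0], [0, 0, 0, 0], [0, 0, 0, 0], [0, 0, 0, 0], [0, 0, 0, 0], [0, 0, 0, 0], [0, 0, 0, 0]]]' --gripper 0

```text
t: 12.55
tool_pos: [0.5311, -0.3035, 0.0648]
tool_rot: [1.255, 1.179, -1.255]
contact_force: [-0.2, -0.7, -0.1]
opening: 0.0853
```

```bash
python3 - <<'E'
from h import *
to([.5315,-.304,.17])
im=ctrl.get_image('scene');save(im,'s6.png',(140,240,330,450),5)
E
```

```text
t 12.55 pos [ 0.5311 -0.3035  0.0648] F [-0.1947 -0.6885 -0.0967] open 0.0853127926160237 
units [-0.4208  0.0019  0.002 ] y [ 0.9981 -0.0623  0.    ] z [-0.0623 -0.9981  0.    ]
```

View pics/s6.png

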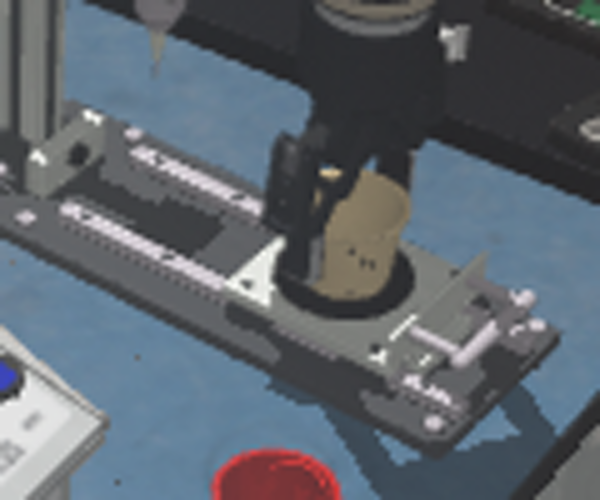

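The cup stands upright on the pad at about (360,240), with the jaws open. I'll lift straight up, then back off in front of the handle.

Request:
move_arm --increments '[[[-0.02, 0, 0, 0], [-0.03, 0, 0, 0], [-0.04, 0, 0, 0], [-0.05, 0, 0, 0], [-0.06, 0, 0, 0], [-0.06, 0, 0, 0], [-0.06, 0, 0, 0], [-0.06, 0, 0, 0], [-0.04, 0, 0, 0], [0, -0.04, 0, 0], [0, -0.08, 0, 0], [0, -0.1, 0, 0], [0, -0.1, 0, 0], [0, -0.1, 0, 0], [0, -0.08, 0, 0], [0, -0.06, 0, 0], [0, -0.02, 0, 0], [0, 0, 0, 0], [0, 0, 0, 0], [0, 0, 0, 0]]]'

```text
t: 14.27
tool_pos: [0.3868, -0.2945, 0.1699]
tool_rot: [1.255, 1.179, -1.255]
contact_force: [-0.1, 0.2, -0.1]
opening: 0.0855
```

Request:
move_arm --increments '[[[0, 0, 0, 0], [0, 0, 0, 0], [0, 0, 0, 0], [0, 0, 0, 0], [0, 0, 0, 0], [0, 0, 0, 0], [0, 0, 0, 0], [0, 0, 0, 0], [0, 0, 0, 0]]]' --gripper 1

```text
t: 15.02
tool_pos: [0.3863, -0.2944, 0.1698]
tool_rot: [1.255, 1.179, -1.255]
contact_force: [-0.2, -0.3, -0.1]
opening: -0.0001
```

```bash
python3 - <<'E'
from h import *
to([.5315-.14*.998,-.304+.14*.062,.048])
im=ctrl.get_image('top');save(im,'t7.png',(220,310,390,510),5)
w=world(im,np.ones((480,640),bool)); p=w[(np.hypot(w[:,0]-.5315,w[:,1]+.304)<.045)&(w[:,2]>.08)&(w[:,2]<.1)]
print('rim',len(p),cv2.minEnclosingCircle(p[:,:2].astype(np.float32)) if len(p) else '',np.median(p[:,2]))
E
```

```text
t 15.0167 pos [ 0.3863 -0.2944  0.1698] F [-0.1677 -0.3382 -0.1467] open -0.000145406545315671 
units [0.4873 0.0219 0.0022] y [ 0.9981 -0.0624  0.    ] z [-0.0624 -0.9981 -0.    ]
rim 188 ((0.5322595238685608, -0.3046225607395172), 0.03414299339056015) 0.08838682127897513
```

View pics/t7.png

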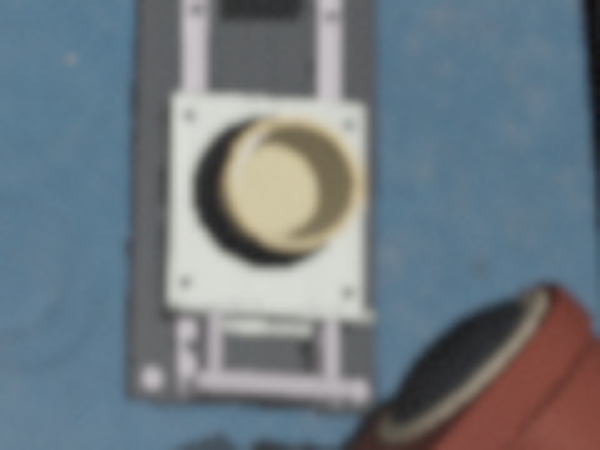

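The cup is centred: rim at (0.532,-0.305) against pad at (0.5315,-0.304), with the foot at about (270,188) within the pad. I'll lower the closed fingers in front of the handle.

Request:
move_arm --increments '[[[0.03, 0, 0, 0], [0.06, 0, 0, 0], [0.07, 0, 0, 0], [0.07, 0, 0, 0], [0.07, 0, 0, 0], [0.07, 0, 0, 0], [0.06, 0, 0, 0], [0.04, 0, 0, 0], [0.017, 0, 0, 0], [0, 0, 0, 0], [0, 0, 0, 0], [0, 0, 0, 0]]]'

```text
t: 16.07
tool_pos: [0.387, -0.2951, 0.0491]
tool_rot: [1.255, 1.177, -1.255]
contact_force: [0.4, 0.2, 0.7]
opening: 0.0003
```

Request:
move_arm --increments '[[[0, 0.01, 0, 0], [0, 0.015, 0, 0], [0, 0.015, 0, 0], [0, 0.015, 0, 0], [0, 0.015, 0, 0], [0, 0.015, 0, 0], [0, 0.015, 0, 0], [0, 0.01, 0, 0], [0, 0.01, 0, 0], [0, 0, 0, 0]]]'

```text
t: 16.9
tool_pos: [0.4165, -0.2963, 0.048]
tool_rot: [1.255, 1.179, -1.255]
contact_force: [-0.1, 0.5, 0.4]
opening: -0.0001
```

```bash
python3 - <<'E'
from h import *
to([.5315-.1*.998+.14*.998,-.304+.1*.062-.14*.062,.048])
im=ctrl.get_image('scene');save(im,'s8.png',(140,240,340,460),5)
E
```

```text
t 16.9 pos [ 0.4165 -0.2963  0.048 ] F [-0.1231  0.5166  0.3793] open -5.1284758964621604e-05 
units [-0.0001  0.6208  0.0023] y [ 0.9981 -0.0621 -0.0002] z [-0.0621 -0.9981 -0.0001]
```

View pics/s8.png

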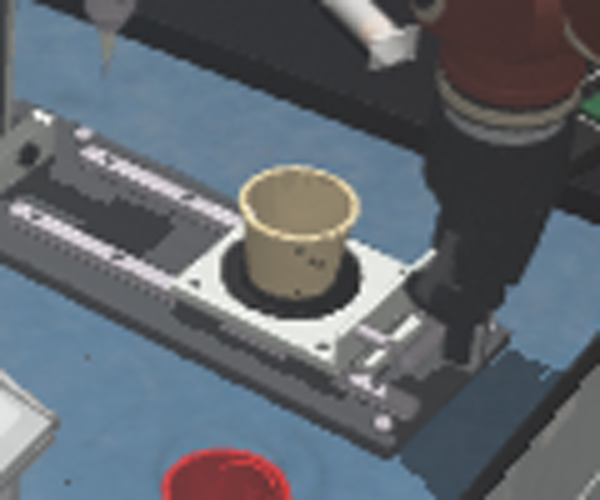

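The fingertips are just in front of the handle at about (465,350), and the cup stands upright centred on the pad. I'll push slowly.

Request:
move_arm --increments '[[[0, 0.005, 0, 0], [0, 0.01, 0, 0], [0, 0.015, 0, 0], [0, 0.02, 0, 0], [0, 0.022, 0, 0], [0, 0.025, 0, 0], [0, 0.025, 0, 0], [0, 0.025, 0, 0], [0, 0.025, 0, 0], [0, 0.025, 0, 0], [0, 0.025, 0, 0], [0, 0.025, 0, 0], [0, 0.025, 0, 0], [0, 0.025, 0, 0], [0, 0.025, 0, 0], [0, 0.025, 0, 0], [0, 0.022, 0, 0], [0, 0.015, 0, 0], [0, 0.01, 0, 0], [0, 0.005, 0, 0]]]'

```text
t: 18.62
tool_pos: [0.5162, -0.3024, 0.0481]
tool_rot: [1.255, 1.179, -1.255]
contact_force: [-1.9, -0.6, -0.4]
opening: -0.0002
```

```bash
cat > m.py <<'E'
from h import *
to([.5315-.1*.998+.14*.998,-.304+.1*.062-.14*.062,.048])
im=ctrl.get_image('scene'); w=world(im,np.ones((480,640),bool)); d=w[:,:2]-[.5315,-.304]
s=d@[.998,-.062]; n=d@[.062,.998]
p=(abs(n)<.045)&(w[:,2]>.078)&(w[:,2]<.1)&(s>-.06)&(s<.19)
print('rim scene: travel',np.percentile(s[p],[3,97]),'mid',np.percentile(s[p],[3,97]).mean(),'n',np.percentile(n[p],[3,97]))
E
python3 m.py
```

```text
t 18.6167 pos [ 0.5162 -0.3024  0.0481] F [-1.9056 -0.5993 -0.4271] open -0.00017485557576854882 
units [0.0002 0.2213 0.0025] y [ 0.9981 -0.0622  0.0001] z [-0.0622 -0.9981 -0.0002]
rim scene: travel [-0.029   0.1307] mid 0.05086952578678913 n [-0.0326  0.0343]
```

Request:
move_arm --increments '[[[0, 0.005, 0, 0], [0, 0.01, 0, 0], [0, 0.015, 0, 0], [0, 0.015, 0, 0], [0, 0.015, 0, 0], [0, 0.015, 0, 0], [0, 0.015, 0, 0], [0, 0.015, 0, 0], [0, 0.01, 0, 0], [0, 0.01, 0, 0], [0, 0.005, 0, 0], [0, 0.005, 0, 0], [0, 0, 0, 0], [0, 0, 0, 0]]]'

```text
t: 19.83
tool_pos: [0.5499, -0.3046, 0.0481]
tool_rot: [1.255, 1.178, -1.254]
contact_force: [-0.1, 0.8, -0.8]
opening: 0.0001
```

Request:
move_arm --increments '[[[0, 0.004, 0, 0], [0, 0.004, 0, 0], [0, 0.004, 0, 0], [0, 0, 0, 0], [0, 0, 0, 0]]]'

```text
t: 20.25
tool_pos: [0.5527, -0.3048, 0.0481]
tool_rot: [1.255, 1.179, -1.255]
contact_force: [-0.6, 0.1, 0.5]
opening: -0.0001
```

Request:
move_arm --increments '[[[0, 0.004, 0, 0], [0, 0.004, 0, 0], [0, 0, 0, 0], [0, 0, 0, 0]]]'

```text
t: 20.58
tool_pos: [0.5536, -0.3049, 0.048]
tool_rot: [1.254, 1.182, -1.257]
contact_force: [-7.0, 0.1, 4.2]
opening: 0.0001
```

Request:
move_arm --increments '[[[0, 0.004, 0, 0], [0, 0.004, 0, 0], [0, 0, 0, 0], [0, 0, 0, 0]]]'

```text
t: 20.92
tool_pos: [0.5538, -0.3049, 0.048]
tool_rot: [1.252, 1.186, -1.26]
contact_force: [-12.3, 0.8, 9.0]
opening: -0.0001
```

The carrier is against its stop: only 0.2 mm of travel while the force rose from 7 to 12 N. Backing off.

Request:
move_arm --increments '[[[0, -0.01, 0, 0], [0, -0.02, 0, 0], [0, -0.04, 0, 0], [0, -0.06, 0, 0], [0, -0.06, 0, 0], [0, -0.06, 0, 0], [0, -0.06, 0, 0], [0, -0.06, 0, 0], [-0.05, -0.04, 0, 0], [-0.1, -0.03, 0, 0], [-0.1, 0, 0, 0], [-0.1, 0, 0, 0], [-0.1, 0, 0, 0], [-0.05, 0, 0, 0], [0, 0, 0, 0], [0, 0, 0, 0], [0, 0, 0, 0]]]'

```text
t: 22.33
tool_pos: [0.4459, -0.2975, 0.171]
tool_rot: [1.255, 1.182, -1.256]
contact_force: [-0.5, 0.7, -0.4]
opening: 0.0
```

```bash
cat >> m.py <<'E'
save(im,'s9.png',(90,240,310,450),4)
it=ctrl.get_image('top');w=world(it,np.ones((480,640),bool)); d=w[:,:2]-[.5315,-.304]
s=d@[.998,-.062]; n=d@[.062,.998]
for k,a,b in(('rim',.075,.1),('plate',.034,.044),('lip/handle',.045,.062)):
    p=(abs(n)<.05)&(w[:,2]>a)&(w[:,2]<b)&(s>-.1)&(s<.19); print(k,p.sum(),np.percentile(s[p],[1,99]),np.percentile(n[p],[1,99]))
for c in('blue_lid_jar','grey_lid_jar'):
    t=ctrl.trace('top',c)[:1]; print(c,[np.median(world(it,x['region']),0) for x in t])
E
python3 m.py
```

```text
t 22.3333 pos [ 0.4459 -0.2975  0.171 ] F [-0.4977  0.6568 -0.3889] open 2.8867371615009266e-05 
units [0.4908 0.5045 0.0056] y [ 0.9981 -0.0623 -0.0022] z [-0.0623 -0.9981 -0.0018]
rim scene: travel [0.1062 0.1683] mid 0.13724624970189722 n [-0.0315  0.0337]
rim 158 [0.1073 0.1726] [-0.0333  0.0312]
plate 799 [0.0754 0.188 ] [-0.0494  0.0489]
lip/handle 502 [0.0353 0.1656] [-0.0435  0.0441]
blue_lid_jar []
grey_lid_jar [array([0.4552, 0.1651, 0.0476])]
```

View pics/s9.png

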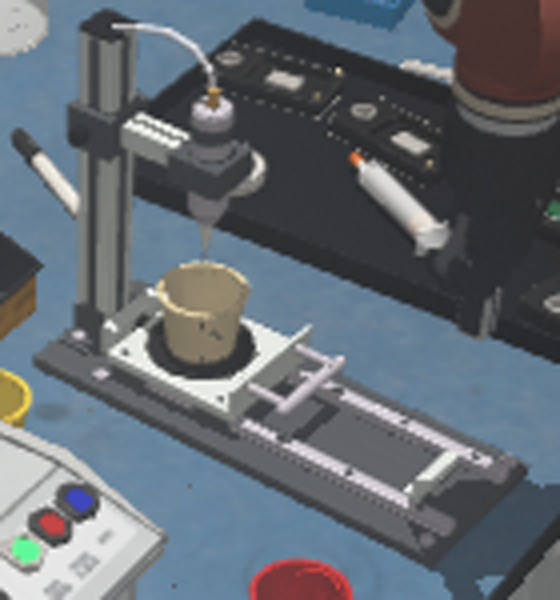

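The carrier is home with the cup upright on the pad at about (205,310), right under the needle tip at (205,250). The robot is clear of everything.

```bash
python3 -c "
from h import *
print(ctrl.get_obs()['t'],ctrl.finish_job())"
```

```text
the job is handed in; nothing more can be done
22.5333 None
```

The beige open cup is standing upright in the middle of the pad, and the carrier is fully home with the cup under the needle. I handed the job in at 22.5 s; no verdict was reported.

- **Placing:** I set the cup down with about 4 N of contact and let go. The camera then put its rim centre within about 1 mm of the pad centre.
- **Carrier:** I pushed the handle with closed fingers until it stopped moving while the force rose to about 12 N. The top camera shows the cup moved 0.140 m along the rails; the scene camera gave 0.137 m.
- **Clearance:** The gripper ended well away from the station, reading about zero force. It stayed clear of the valve and needle.
- **Jars:** The grey jar measured unmoved. The network did not find the blue jar in the last top picture, so that check is missing, but the arm never went near it.

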